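Sort gym hardware and hold the air lever half-way

TASK

Sort the loose gym hardware into the trays of the dust-off station: both barbell collars in the wide tray and the selector pin in the narrow tray, each lying flat on the tray's floor and none on top of another. Then press the station's spring-loaded air lever down with the fingertips to about half of its travel, never all the way down, and finish while still holding it there. Leave the dumbbell, the bottle and the jar where they stand.

Things in the scene. Friction and masses are not known exactly. Their poses are not given: they have to be found in the camera images.
- station: dust-off station, fixed: grey deck 160 (x) by 470 (y) by 30 mm high carrying two trays and, near its -y end, a dark valve housing (75 x 60 mm, top 85 mm above the table; steel cheeks on it rise to 125 mm) with the air lever and a dial whose needle shows the travel (thick middle mark = half). Origin on the table, under the deck, which spans y -225 to +245 mm; its -x side faces the robot.
- wide_tray: wide steel tray standing fixed on the deck, open on top, 140 (x) by 170 (y) by 40 mm high, walls and floor 4 mm. Origin under the centre of its floor, 30 mm above the table; axes parallel to the station's. It stands either in the outer (+y) place or in the middle place of the deck.
- narrow_tray: narrow steel tray in the other place, 140 (x) by 100 (y) by 40 mm high, walls and floor 4 mm. Origin under the centre of its floor, 30 mm above the table; axes parallel to the station's.
- collar_a: barbell collar: dark steel ring lying flat, outside diameter 50, hole 28, 26 mm high, 0.15 kg, with a screw stub 10 mm thick that sticks out 7.5 mm beyond the ring along its +x. Origin at the centre of its underside, z up.
- collar_b: a second collar, the same as collar_a
- collar_a_center (a point): centre of collar_a, on its axis 13 mm above its underside
- collar_b_center (a point): centre of collar_b, on its axis 13 mm above its underside
- pin: selector pin of a weight stack: L of bright round steel bar, 12 mm thick, lying flat, 0.09 kg. Its straight shank runs along x from -35 mm to +55 mm (axis of the bar; round ends add 6 mm) and the handle goes from the -35 mm end 30 mm towards +y. Origin on the underside, below the shank's axis, near the centre of mass and a good place to grip across the shank.
- pin_tip (a point): free end of the pin's shank, on its axis, 55 mm along x from the pin's origin
- pad_top (a point): centre of the upper face of the round black pad (34 mm across, 12 mm thick) at the end of the lever's steel arm, where to press; 141 mm above the table at rest, 121 mm at half travel. The pad's centre is 95 mm from the hinge towards the station's -x.
- lever (a joint): angle of the air lever: 0 at rest (arm leaning 0.21 rad up), grows as pressed down, 0.21 half-way (arm level), 0.42 at the bottom stop (pad 40 mm lower); springs back when let go. At the pad 4 N start it, 10 N hold half, 17 N reach the stop. Its hinge is a level pin along the station's y, 115 mm above the table at (+25, -180) mm in the station's frame.
- dumbbell: bystander: hex dumbbell, 181 mm long along its y, heads 60 mm high, 2 kg; origin under its middle
- bottle: bystander: upright grey drinking bottle, 66 mm across, 170 mm high; origin at its foot
- jar: bystander: white jar with metal lid, 74 mm across, 80 mm high; origin at its foot
There are look-alikes about, which are no part of the job. What is shaped like the collar_b but orange is not meant. Leave any green look-alike of the collar_a alone.

How it is judged:
By the outcome, as a careful person would: the job done as asked, in the order asked, and still so for the second after the job is handed in, while the arm keeps its last pose, push and grip.
It also fails if it takes over 72 s, if anything falls off the work surface, if the arm or the gripper's body presses on something with over 40 N, if the wrist force passes 120 N, or if a joint passes its speed limit or range.

ROBOT

A 6-joint arm with a two-finger parallel gripper is mounted at the origin on the work surface. World frame = base frame: x ahead of the robot, y to its left, z up, the work surface at z = 0. Lengths are in mm, angles in rad, forces in N, time in s.
With the tool pointing down it reaches from about 425 to 950 mm from the base axis. Payload 14.7 kg.
Tool frame: the origin (TCP) lies midway between the tips of the shut fingers; the grasp point (between the pads) lies 19 mm behind it; z points along the fingers, x is the direction in which the jaws open and shut, and the axes are right-handed (so a half turn about z gives the same grasp; the last joint's range is limited). The gripper opens to 85 mm and grips with 20 to 120 N. Pads are 22 mm wide; open, the fingers measure 114 mm over their backs; the gripper's body (76 mm by 85 mm) begins 54 mm behind the grasp point. The pads swing forward as they close: fully open they stand 13 mm farther back than shut.
Start: joints at [1.093, 0.48, 1.596, -0, 1.065, -0.047], TCP at [271.415, 590.615, 231.297] pointing down, gripper open.
Joint ranges: [-2.75, 2.75], [-0.82, 2.05], [0.23, 2.67], [-1.56, 4.7], [0.09, 2.69], [-2.92, 2.92]. Speed limits (rad/s): [1.89, 1.89, 2.39, 3.01, 3.01, 3.01].

INTERFACE

Orientations are given as [roll, pitch, yaw] about the fixed x, y, z axes, in that order (R = Rz(yaw) Ry(pitch) Rx(roll)).
In Python, from plant import get_state, get_image, camera_info, finish_job gives the robot as it stands.
- The arm moves only by the tool drive_tool, never from a script. Its argument "deltas" is one flat list of numbers, 4 for each row, row after row: the shift along the world's x, y, z in cm, then the turn about the world's z in degrees. In form: [tx, ty, tz, roll, tx, ty, tz, roll, ...]. A call has 1 to 20 rows; each row is the pose to reach, as a shift and turn from the pose commanded when the call began; what a row does not reach only later rows make up. A row lasts 1/10 s, in which the tool goes at most 50 mm and 8.59 degrees, less where a joint would pass 70% of its speed; a pose out of reach is approached as far as the arm can. A call with a gripper value outside its range is refused whole. "claw" is the closure, from -1 (fully open) to 1 (shut), so that 0 is half open, set as the call begins (left out, the last holds). The fingers move at their own pace and stop on an object; "newtons" is the grip in N (left out, the last holds). Time passes only in rows, so rows that repeat a pose let the fingers close. It gives the time, the measured TCP pose, the force and the opening at its end, in the units of the state.
- get_state(): the state, without advancing time (a new reading comes with each control period).
- get_image(name): name is "side" or "top" or "wrist"; returns (picture, depth): 400x640x3 uint8, blue, green, red; 400x640 float32, mm along the optical axis (not along the pixel's ray), 0 where there is no reading.
- camera_info(name): a dict with "fx", "fy", "cx", "cy" (pixels), "k1" (the pictures are not rectified: a ray, as slopes to the right and down, at radius r is drawn at 1 + k1 r^2 times it, then the intrinsics apply), "position" and "rotation" of the camera in the world; the wrist camera has in their place "T_tool_cam" (4x4, takes a point from camera to tool coordinates, whose origin is the TCP and whose axes are the tool frame's). Camera axes: x right, y down, z forward; pixel columns grow to the right and rows downward; lengths in mm; the calibration is good to about 2 mm. A picture is of the moment at which its call begins: read the wrist's pose just before it. camera_info takes no time and is no camera call.
- finish_job(): hands the job in, once; it reports no verdict.
The state is a dict: "t": time; "q": joint angles; "qvel": joint speeds; "joint_efforts": joint torques, N m; "tcp_pos": TCP position; "orientation": TCP orientation; "contact_force": force on the tool from outside, world axes, zero at the start; "moment": the same for the moment, N m; "gripper_width": finger opening in mm.
Only numpy, scipy, OpenCV 4.12 (cv2) and the standard library are available. Lean on these libraries where they do the work, as an engineer would, in place of code of your own. Each camera call takes 0.05 s, during which the arm holds its last target. There are 200 camera calls.

## Working session

There is one attempt and no reset: what is moved stays moved. The work goes in short steps, Python scripts to look and compute and a tool call to move; the robot and the scene stay as the last step left them, time stands still between calls to the robot, and variables do not carry over. Pictures are saved under pics/ and viewed, about 8 in all and at most 12, crops included, and the job is handed in when it is done.

Besides the shell and the picture viewer there is one more tool, called after ">>>" as a command line: name --argument value ..., lists and objects as JSON in quotes. drive_tool: Moves the arm, as the interface text tells. Its arguments: {"type":"object","properties":{"deltas":{"type":"array","items":{"type":"number"}},"claw":{"type":"number"},"newtons":{"type":"number"}},"required":["deltas"]}

```bash
mkdir -p pics
cat > h.py <<'E'
import numpy as np, cv2
from plant import *
from scipy.spatial.transform import Rotation as R
def snap(n):
    s=get_state(); im,d=get_image(n); c=camera_info(n)
    if n=='wrist':
        T=np.array(c['T_tool_cam']); Rt=R.from_euler('xyz',s['orientation']).as_matrix()
        Rc=Rt@T[:3,:3]; p=Rt@T[:3,3]+np.array(s['tcp_pos'])
    else: Rc=np.array(c['rotation']); p=np.array(c['position'])
    return im,d,(c,Rc,p)
def slopes(px,cam):
    c,_,_=cam; px=np.atleast_2d(np.array(px,float))
    dd=(px-[c['cx'],c['cy']])/[c['fx'],c['fy']]; u=dd.copy()
    for _ in range(15): u=dd/(1+c['k1']*(u**2).sum(1,keepdims=True))
    return np.c_[u,np.ones(len(u))]
def onplane(px,z,cam):
    r=slopes(px,cam)@cam[1].T; return cam[2]+r*((z-cam[2][2])/r[:,2])[:,None]
def cloud(d,cam):
    v,u=np.mgrid[:400,:640]; r=slopes(np.c_[u.ravel(),v.ravel()],cam)
    return ((r*d.reshape(-1,1))@cam[1].T+cam[2]).reshape(400,640,3)
E
python3 - <<'E'
from h import *
import pickle
out={}
for n in('top','side'):
    im,d,cam=snap(n); out[n]=(im,d,cam); print(n,cam[2],cam[1].round(2).tolist(),cam[0]['fx'])
    cv2.imwrite(f'pics/{n}0.png',im)
pickle.dump(out,open('o.pkl','wb'))
E
```

```text
top [ 3.60009476e+02 -3.21290305e-01  1.56911798e+03] [-3.03, 0.01, -1.56] 482.7807225902758
side [ -93.29047338 -620.85896715 1018.16000417] [-2.36, 0.02, -0.81] 492.8620766775005
```

View pics/top0.png

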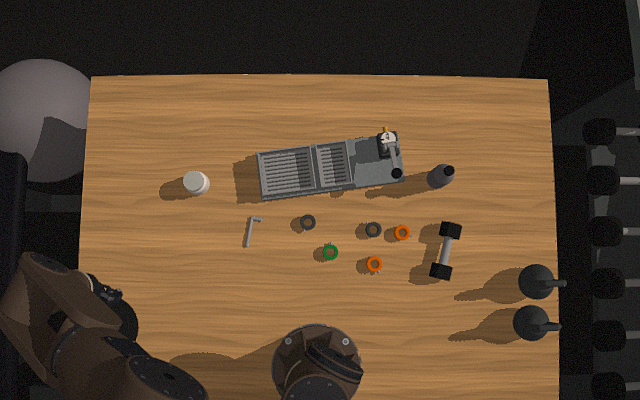

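View pics/side0.png

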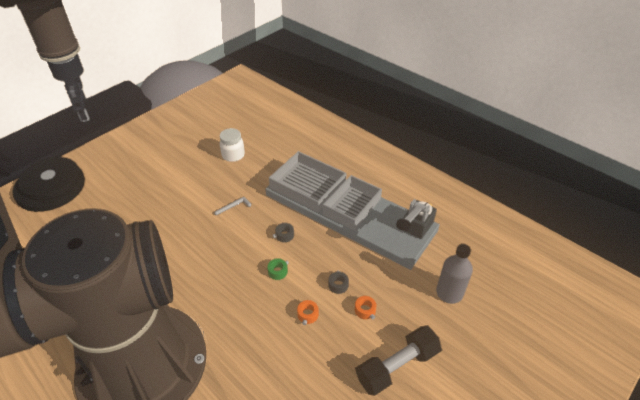

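Top view: dark collars at (308,222) and (373,229). The look-alikes are green at (330,252) and orange at (402,232) and (374,264). The pin is at (250,232), with its handle at the upper end. The wide tray is in the outer place at (287,171), the narrow tray at (334,164), and the lever pad at (397,173). The rotation comes as rpy. Next I'll measure and crop.

```bash
sed -i "s/Rc=np.array(c\['rotation'\])/Rc=R.from_euler('xyz',c['rotation']).as_matrix()/" h.py
python3 - <<'E'
from h import *
import pickle
o=pickle.load(open('o.pkl','rb'))
im,d,cam=o['top']; cam=(cam[0],R.from_euler('xyz',cam[0]['rotation']).as_matrix(),cam[2]); P=cloud(d,cam)
P2=cloud(o['side'][1],(o['side'][2][0],R.from_euler('xyz',o['side'][2][0]['rotation']).as_matrix(),o['side'][2][2]))
print('k',P[300,200],P2[300,230])
for n,px,z in [('cA',(308,222),26),('cB',(373,229),26),('green',(330,252),26),('o1',(402,232),26),('o2',(374,264),26),('pin bend',(251,218),6),('pinhandle',(260,219),6),('pintip',(246,246),6),('pad',(397,173),141),('deck+y+x',(257,154),70),('wt -x+y',(263,199),70),('wall far',(316,144),70),('wall near',(317,189),70),('deck -y-x',(404,181),30),('deck-y+x',(397,130),30)]:
    print(n,onplane([px],z,cam)[0].round(0)[:2],P[px[1],px[0]].round(0))
c=im[120:280,170:480]; c2=cv2.resize(c,None,fx=2.58,fy=2.58,interpolation=cv2.INTER_CUBIC); cv2.imwrite('pics/crop.png',c2)
# dark collars by height mask
m=((P[...,2]>15)&(P[...,2]<45)&(P[...,0]<480)&(P[...,0]>300)).astype(np.uint8)
for i,(x,y,w,h,a) in enumerate(cv2.connectedComponentsWithStats(m)[2]):
    if 20<a<3000:print(x,y,w,h,a)
E
```

```text
k [211.87254013 377.93057105   2.88161106] [238.36680278 -17.38907081  -1.0469858 ]
cA [467.  31.] [468.  31.   0.]
cB [ 446. -178.] [ 448. -181.   -5.]
green [372. -40.] [372. -41.  -1.]
o1 [ 437. -271.] [ 439. -276.   -6.]
o2 [ 335. -181.] [ 334. -183.    2.]
pin bend [479. 217.] [479. 215.  17.]
pinhandle [476. 187.] [476. 187.   9.]
pintip [388. 231.] [388. 229.  17.]
pad [ 608. -237.] [ 609. -238.  137.]
deck+y+x [678. 194.] [678. 194.  70.]
wt -x+y [535. 172.] [539. 176.  28.]
wall far [712.   7.] [711.   7.  71.]
wall near [568.   3.] [572.   3.  35.]
deck -y-x [ 602. -278.] [ 604. -281.   17.]
deck-y+x [ 771. -258.] [ 779. -263.   -2.]
300 218 16 14 107
439 221 16 44 259
366 222 16 16 146
395 225 17 15 140
323 243 15 18 135
366 256 17 17 145
429 262 8 14 53
```

View pics/crop.png

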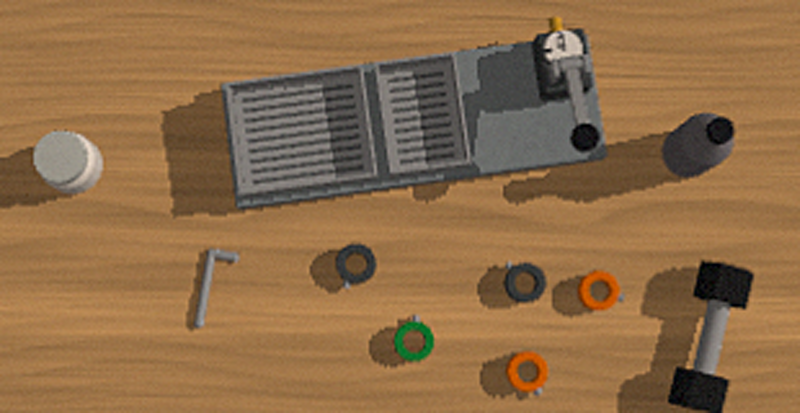

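The crop confirms two dark collars, green and orange rings that I will leave alone, and the pin as an L whose handle points to world -y. Now the station fit, and the tool's pose.

Run:
```python
from h import *
import pickle
o=pickle.load(open('o.pkl','rb'))
im,d,_=o['top']; c=camera_info('top'); cam=(c,R.from_euler('xyz',c['rotation']).as_matrix(),np.array(c['position']))
cp=np.array([[222,86],[367,67],[457,53],[239,193],[377,178],[475,162]]); q=onplane(cp/2.58+[170,120],70,cam)[:,:2]
print(q.round(0).tolist())
pad=onplane([[397,173]],141,cam)[0,:2]
# unknown x,y,yaw, tray centres along y
from scipy.optimize import least_squares
def pts(p):
    yo,ym=p[3],p[4]
    L=np.array([[70,yo+85],[70,yo-85],[70,ym-50],[-70,yo+85],[-70,yo-85],[-70,ym-50],[-70,-180]])
    a=p[2];Rm=np.array([[np.cos(a),-np.sin(a)],[np.sin(a),np.cos(a)]]);return L@Rm.T+p[:2]
f=lambda p:(pts(p)-np.vstack([q,pad])).ravel()
s=least_squares(f,[640,0,0,150,0]);print(s.x.round(3),f(s.x).round(0))
a=s.x[2]
for n,y in(('wide',s.x[3]),('narrow',s.x[4])):print(n,s.x[:2]+[-np.sin(a)*y,np.cos(a)*y])
st=get_state();print(st); print(camera_info('wrist'))
```

```text
[[680.0, 197.0], [705.0, 19.0], [724.0, -92.0], [548.0, 173.0], [568.0, 5.0], [588.0, -114.0]]
[ 6.48077e+02 -4.93740e+01  1.50000e-01  1.49727e+02 -3.85500e+00] [ 2. -4.  2.  6.  2. -0. -4. -1.  2. -1. -1.  1. -3. -0.]
wide [625.66206434  98.66639696]
narrow [648.65392289 -53.18467964]
{'t': 0.1, 'q': array([ 1.09344056e+00,  4.80772966e-01,  1.59683400e+00,  3.03099919e-05,
        1.06509103e+00, -4.65932603e-02]), 'qvel': array([ 1.34446014e-04, -2.36852835e-03, -5.98431303e-04, -6.48645178e-05,
        4.51455427e-04, -5.12380437e-04]), 'joint_efforts': array([ 5.84135978e-04, -9.52252650e+01, -4.31039250e+01, -5.26201256e-04,
        5.40243738e-03,  8.95352400e-06]), 'tcp_pos': array([271.20947131, 590.29739529, 230.72544718]), 'orientation': array([-3.14151470e+00,  1.10290536e-03,  1.14001916e+00]), 'contact_force': array([-0.6339795 ,  0.57941667,  0.11592789]), 'moment': array([ 0.02228018, -0.01782952, -0.04557589]), 'gripper_width': 85.3198323696519}
{'fx': 333.36260018744304, 'fy': 333.36260018744304, 'cx': 325.65878553400836, 'cy': 194.7421330110981, 'k1': 0.005025615180507119, 'T_tool_cam': array([[ 9.99999971e-01, -2.41532744e-04,  8.12104011e-06,
        -2.67036630e-01],
       [ 2.25964966e-04,  9.46405431e-01,  3.22980974e-01,
        -8.26288686e+01],
       [-8.56962776e-05, -3.22980963e-01,  9.46405458e-01,
        -1.42128703e+02],
       [ 0.00000000e+00,  0.00000000e+00,  0.00000000e+00,
         1.00000000e+00]])}
```

>>> drive_tool --deltas '[17.3,-36.8,-8,16,17.3,-36.8,-8,16,17.3,-36.8,-8,16,17.3,-36.8,-8,16,17.3,-36.8,-8,16,17.3,-36.8,-8,16,17.3,-36.8,-8,16,17.3,-36.8,-8,16,17.3,-36.8,-8,16,17.3,-36.8,-8,16,17.3,-36.8,-8,16,17.3,-36.8,-8,16,17.3,-36.8,-8,16]' --claw -0.2 --newtons 40

```text
t: 1.4
tcp_pos: [444.1, 223.8, 151.5]
orientation: [3.141, -0.0, 1.421]
contact_force: [-0.0, 0.2, -0.6]
gripper_width: 51.4
```

Run:
```python
from h import *
import pickle
im,d,cam=snap('wrist'); pickle.dump((im,d,cam),open('w1.pkl','wb'))
cv2.imwrite('pics/w1.png',im); s=get_state(); print(s['t'],s['tcp_pos'],s['orientation'],s['gripper_width'])
P=cloud(d,cam)
m=((P[...,2]>4)&(P[...,2]<32)&(P[...,0]<540)&(P[...,0]>340)).astype(np.uint8)
n,l,st,ce=cv2.connectedComponentsWithStats(m)
for i in range(1,n):
    if st[i,4]>100:
        q=P[l==i]; print(st[i],q.mean(0).round(1),q[:,2].max(), im[l==i].mean(0).round(),cv2.minAreaRect(q[:,:2].astype(np.float32)))
```

```text
1.45 [444.04494029 223.6961469  151.47448293] [ 3.14138056e+00 -2.50736163e-04  1.42090560e+00] 51.349182114779914
[ 283  113   46  112 1887] [442.9 215.5  10. ] 13.325646235808563 [74. 85. 94.] ((434.46624755859375, 206.7866973876953), (41.029052734375, 101.21996307373047), 79.7508544921875)
[   0  116   43   69 2085] [377.7 -25.2  18. ] 27.37858978903722 [16. 52. 14.] ((380.0191955566406, -35.30898666381836), (34.08659744262695, 55.65190124511719), 58.02631378173828)
[  90  203   67   64 2793] [466.3  35.3  20.3] 27.95453005627735 [26. 31. 35.] ((468.2366638183594, 32.645042419433594), (50.20802688598633, 50.28868865966797), 22.860774993896484)
[276 274  23  19 289] [538.7 172.6  17.5] 29.84702867290855 [38. 43. 46.] ((538.549072265625, 170.7978057861328), (2.849410057067871, 21.9797420501709), 1.398859977722168)
```

View pics/w1.png

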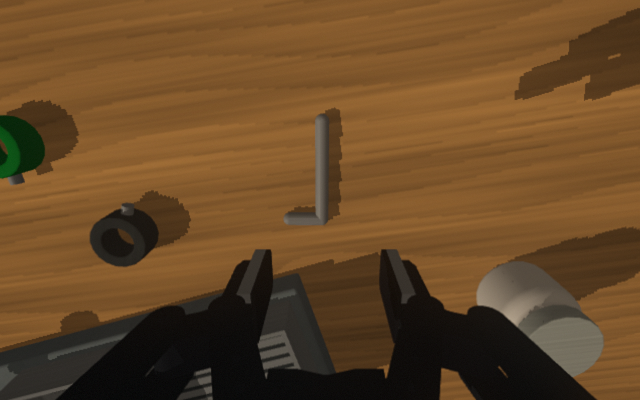

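The wrist view shows the pin shank from (322,120) to its bend at (322,217), between the jaws and parallel to the pads. Collar A is at (124,236) with its stub at (127,210).

Run:
```python
from h import *
import pickle
im,d,cam=pickle.load(open('w1.pkl','rb'))
q=onplane([[322,121],[322,217]],6,cam); u=(q[0]-q[1]);print(q,np.hypot(*u[:2]),np.degrees(np.arctan2(u[1],u[0])))
u/=np.linalg.norm(u);print('origin',q[1]+35*u, q[0]-55*u)
P=cloud(d,cam);m=(P[...,2]>24)&(P[...,2]<30)&(np.hypot(P[...,0]-468,P[...,1]-33)<40)
print(m.sum(),cv2.minEnclosingCircle(P[m][:,:2].astype(np.float32)), onplane([[127,209]],16,cam))
```

```text
[[393.5557322  227.92424247   6.        ]
 [480.50469232 214.46625013   6.        ]] 87.98431237319744 171.20155598253325
origin [445.91655357 219.81981509   6.        ] [447.90852166 219.51149753   6.        ]
1434 ((468.9186706542969, 32.091983795166016), 24.85838508605957) [[442.73447032  44.56165448  16.        ]]
```

>>> drive_tool --deltas '[0.3,-0.3,-4,0,0.3,-0.3,-8,0,0.3,-0.3,-11,0,0.3,-0.3,-13,0,0.3,-0.3,-14.3,0,0.3,-0.3,-14.9,0,0.3,-0.3,-14.9,0,0.3,-0.3,-14.9,0]'

```text
t: 2.25
tcp_pos: [447.9, 220.0, 3.0]
orientation: [3.141, -0.001, 1.419]
contact_force: [-0.1, 0.6, 0.2]
gripper_width: 51.4
```

>>> drive_tool --deltas '[0,0,0,0,0,0,0,0,0,0,0,0,0,0,0,0,0,0,0,0,0,0,0,0,0,0,0,0]' --claw 1 --newtons 50

```text
t: 2.95
tcp_pos: [447.8, 219.8, 3.0]
orientation: [3.141, -0.001, 1.419]
contact_force: [-1.2, -0.2, 10.1]
gripper_width: 9.4
```

>>> drive_tool --deltas '[0,0,0,0,0,0,0,0,0,0,0,0]'

```text
t: 3.25
tcp_pos: [447.8, 219.8, 3.0]
orientation: [3.141, -0.001, 1.419]
contact_force: [-1.1, 0.0, 11.2]
gripper_width: 9.9
```

Run:
```python
from h import *
im,d,cam=snap('wrist'); s=get_state(); print(s['tcp_pos'],s['gripper_width'],s['contact_force'])
cv2.imwrite('pics/w2.png',cv2.resize(im[130:400,170:480],None,fx=2,fy=2))
```

```text
[447.81054694 219.78450685   2.97248032] 9.94075585696513 [-1.74900186  0.13731118 10.68306223]
```

View pics/w2.png

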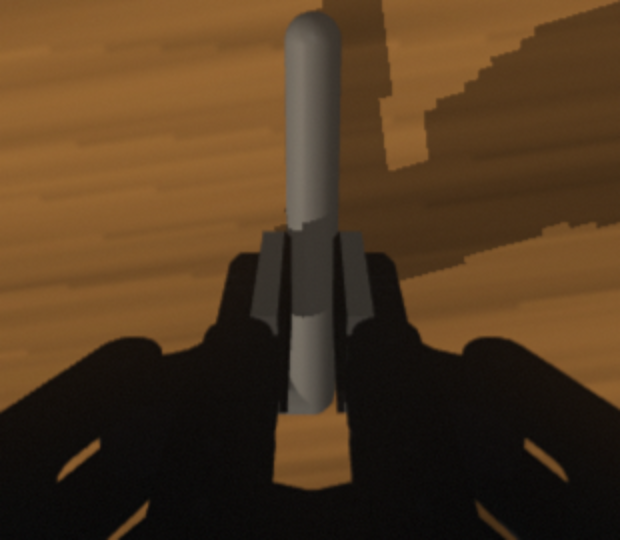

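The pin is between the pads, but the 10 N upward force and the 9.9 mm width suggest they sit above the bar's axis. I'll open, go 3 mm lower and close again.

>>> drive_tool --deltas '[0,0,0,0,0,0,0,0,0,0,-0.2,0,0,0,-0.3,0,0,0,-0.3,0]' --claw 0.4

```text
t: 3.8
tcp_pos: [447.5, 219.6, -0.2]
orientation: [3.141, -0.0, 1.419]
contact_force: [-2.4, -1.7, 20.0]
gripper_width: 25.7
```

>>> drive_tool --deltas '[0,0,0,0,0,0,0,0,0,0,0,0,0,0,0,0,0,0,0,0,0,0,0,0]' --claw 1

```text
t: 4.4
tcp_pos: [448.2, 220.0, 0.4]
orientation: [3.14, -0.001, 1.419]
contact_force: [-4.5, -0.2, 32.1]
gripper_width: 10.1
```

The tips are touching the table, so the width reading is simply low. Now I'll lift and check that the grip holds.

>>> drive_tool --deltas '[0,0,0.4,0,0,0,2,0,0,0,5,0,0,0,9,0,0,0,12,0,0,0,12,0,0,0,12,0]' --newtons 70

```text
t: 5.1
tcp_pos: [447.6, 219.7, 119.5]
orientation: [3.141, -0.001, 1.419]
contact_force: [-0.4, -0.9, -1.8]
gripper_width: 9.2
```

Run:
```python
from h import *
im,d,cam=snap('wrist'); s=get_state(); print(s['tcp_pos'],s['orientation'],s['gripper_width'],s['contact_force'])
P=cloud(d,cam);tc=s['tcp_pos']
m=((np.abs(P[...,2]-tc[2]-3)<16)&(np.hypot(P[...,0]-tc[0],P[...,1]-tc[1])<80)&(im.max(2)>60)); q=P[m];print(m.sum())
print(q.min(0),q.max(0)); t=q[q[:,0]<tc[0]-25]; print(len(t)); 
if len(t): print(np.polyfit(t[:,0],t[:,2],1),t.mean(0),np.percentile(t[:,0],1),np.degrees(np.arctan(np.polyfit(t[:,0],t[:,1],1))))
cv2.imwrite('pics/w3.png',im[120:400,120:540])
```

```text
[447.02288139 219.43284854 118.70751991] [-3.14103586e+00  3.13387566e-04  1.41918335e+00] 9.289330531567328 [ 0.08501106 -0.28716308 -1.22166873]
3509
[386.53938513 202.37037804 121.27270916] [485.23978259 238.0417384  136.95045579]
2042
[2.39393174e-02 1.19646019e+02] [403.77817746 225.30005206 129.31219265] 387.22760924269824 [-8.98026061 89.80182068]
```

View pics/w3.png

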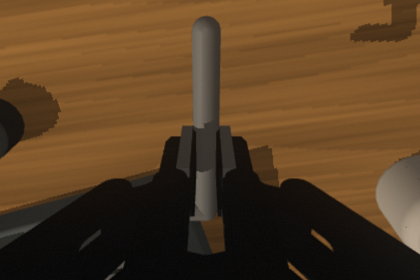

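The pin is held level and centred. Moving above the narrow tray, with a look there to refine.

>>> drive_tool --deltas '[21,-26.4,4,17,21,-26.4,4,17,21,-26.4,4,17,21,-26.4,4,17,21,-26.4,4,17,21,-26.4,4,17,21,-26.4,4,17,21,-26.4,4,17,21,-26.4,4,17,21,-26.4,4,17,21,-26.4,4,17]'

```text
t: 6.25
tcp_pos: [656.3, -43.2, 158.4]
orientation: [-3.14, -0.001, 1.717]
contact_force: [-0.1, -0.1, -0.9]
gripper_width: 8.8
```

Run:
```python
from h import *
import pickle
im,d,cam=snap('wrist'); s=get_state(); print(s['t'],s['tcp_pos'],s['orientation'],s['gripper_width'])
pickle.dump((im,d,cam,s),open('w4.pkl','wb'))
cv2.imwrite('pics/w4.png',im)
P=cloud(d,cam)
m=(P[...,2]>66)&(P[...,2]<76)&(P[...,0]>500)
q=P[m][:,:2]; a=.15; l=(q-[648.08,-49.37])@np.array([[np.cos(a),-np.sin(a)],[np.sin(a),np.cos(a)]])
print(len(l)); 
for k in (0,1):
    h,e=np.histogram(l[:,k],bins=np.arange(-120,260,4)); print([(int(e[i]),int(h[i])) for i in range(len(h)) if h[i]>60])
```

```text
6.3 [656.5088914  -43.22157088 158.71683307] [-3.14027940e+00 -4.04251534e-04  1.71723381e+00] 9.260930784174882
9437
[(-68, 1000), (-64, 1386), (-60, 128), (-56, 126), (-52, 125), (-48, 124), (-44, 118), (-40, 125), (-36, 116), (-32, 116), (-28, 114), (-24, 117), (-20, 109), (-16, 108), (-12, 116), (-8, 120), (-4, 140), (0, 486), (4, 206), (8, 197), (12, 197), (16, 188), (20, 186), (24, 184), (28, 177), (32, 180), (36, 172), (40, 172), (44, 180), (48, 162), (52, 169), (56, 165), (60, 157), (64, 171), (68, 1080), (72, 678)]
[(-52, 713), (-48, 514), (-44, 68), (-40, 69), (-36, 71), (40, 71), (44, 884), (48, 279), (60, 90), (64, 1099), (68, 109), (72, 69), (76, 73), (80, 68), (84, 69), (88, 68), (92, 70), (96, 69), (100, 72), (104, 63), (108, 71), (112, 72), (116, 69), (120, 68), (124, 70), (128, 71), (132, 66), (136, 72), (140, 67), (144, 73), (148, 70), (152, 67), (156, 69), (160, 67), (164, 74), (168, 73), (172, 77), (176, 71), (180, 74), (184, 80), (188, 73), (192, 76), (196, 78), (200, 68), (204, 85), (208, 69), (228, 725), (232, 193)]
```

View pics/w4.png

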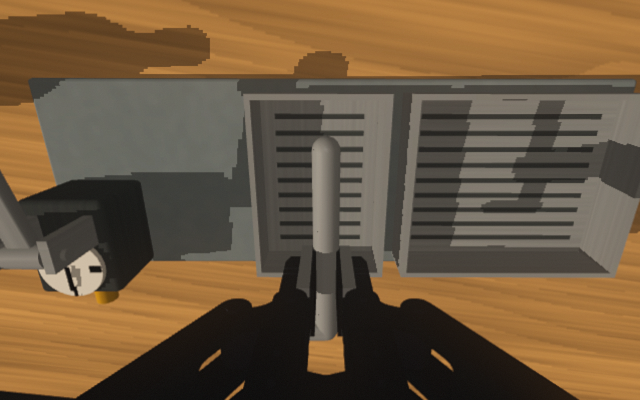

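The view shows the narrow tray at (320,190), directly below the pin, and the wide tray to the right at (510,190). The tray walls put the narrow tray's centre at about (651,-50) and the wide one's at about (629,97). Lowering.

>>> drive_tool --deltas '[0.3,0.2,-4,0,0.3,0.2,-7,0,0.3,0.2,-9.5,0,0.3,0.2,-11,0,0.3,0.2,-11.8,0,0.3,0.2,-12.2,0,0.3,0.2,-12.3,0,0.3,0.2,-12.3,0,0.3,0.2,-12.3,0]'

```text
t: 7.2
tcp_pos: [661.0, -42.4, 37.2]
orientation: [3.14, 0.0, 1.716]
contact_force: [-1.0, 0.9, -0.9]
gripper_width: 9.1
```

>>> drive_tool --deltas '[0,0,0,0,0,0,0,0,0,0,0,0,0,0,0,0]' --claw 0.42

```text
t: 7.6
tcp_pos: [660.5, -42.4, 36.4]
orientation: [3.141, 0.0, 1.716]
contact_force: [-0.0, -0.0, -0.5]
gripper_width: 24.5
```

>>> drive_tool --deltas '[0,0,2,0,0,0,5,0,0,0,10,0,0,0,12,0,0,0,12,0]'

```text
t: 8.1
tcp_pos: [662.5, -42.6, 160.1]
orientation: [3.136, 0.001, 1.716]
contact_force: [-0.6, -0.6, -0.6]
gripper_width: 24.6
```

Run:
```python
from h import *
im,d,cam=snap('wrist'); s=get_state(); print(s['t'],s['tcp_pos'],s['orientation'],s['gripper_width'])
cv2.imwrite('pics/w5.png',im)
P=cloud(d,cam); a=.15
l=(P[...,:2]-[651.3,-50.4])@np.array([[np.cos(a),-np.sin(a)],[np.sin(a),np.cos(a)]])
m=(np.abs(l[...,0])<64)&(np.abs(l[...,1])<44)&(P[...,2]>39)&(P[...,2]<60)
q=P[m];print(m.sum(),l[m].min(0),l[m].max(0),np.percentile(q[:,2],[50,95,100]))
```

```text
8.15 [661.30145852 -42.44901989 157.92631065] [3.13875153e+00 7.31117334e-04 1.71600252e+00] 24.930297178117936
2250 [-50.6309205  -29.49742809] [49.63370206 12.09583728] [44.42795931 46.07423097 47.34768448]
```

The pin lies flat in the narrow tray (top at 46 mm over a 34 mm floor, all inside). Next is collar A.

>>> drive_tool --deltas '[-19.2,7.5,-5,-34,-19.2,7.5,-5,-34,-19.2,7.5,-5,-34,-19.2,7.5,-5,-34,-19.2,7.5,-5,-34,-19.2,7.5,-5,-34,-19.2,7.5,-5,-34,-19.2,7.5,-5,-34]' --claw -0.7 --newtons 50

```text
t: 8.95
tcp_pos: [469.9, 32.3, 106.3]
orientation: [3.141, -0.0, 1.123]
contact_force: [1.0, 0.3, 0.4]
gripper_width: 72.9
```

Run:
```python
from h import *
im,d,cam=snap('wrist'); s=get_state(); print(s['t'],s['tcp_pos'],s['orientation'],s['gripper_width'])
cv2.imwrite('pics/w6.png',im)
P=cloud(d,cam)
m=(P[...,2]>23)&(P[...,2]<30)&(np.hypot(P[...,0]-468,P[...,1]-33)<40)
print(m.sum(),cv2.minEnclosingCircle(P[m][:,:2].astype(np.float32)))
```

```text
9.0 [469.78660279  32.27167257 106.29215559] [ 3.14073759e+00 -3.82109756e-04  1.12267159e+00] 72.68652989388391
2429 ((469.046630859375, 30.990163803100586), 25.048843383789062)
```

>>> drive_tool --deltas '[-0.1,-0.1,-4,0,-0.1,-0.1,-7.5,0,-0.1,-0.1,-9.3,0,-0.1,-0.1,-10.1,0,-0.1,-0.1,-10.2,0,-0.1,-0.1,-10.2,0]'

```text
t: 9.6
tcp_pos: [468.1, 31.5, 4.8]
orientation: [3.141, -0.0, 1.122]
contact_force: [0.0, 0.0, 0.7]
gripper_width: 72.8
```

>>> drive_tool --deltas '[0,0,0,0,0,0,0,0,0,0,0,0,0,0,0,0,0,0,0,0,0,0,0,0]' --claw 1 --newtons 70

```text
t: 10.2
tcp_pos: [468.3, 31.6, 5.8]
orientation: [3.139, -0.001, 1.123]
contact_force: [-2.4, -0.4, 20.8]
gripper_width: 48.1
```

>>> drive_tool --deltas '[0,0,1,0,0,0,4,0,0,0,8,0,0,0,13,0,0,0,15,0,0,0,15,0,0,0,15,0]'

```text
t: 10.9
tcp_pos: [467.4, 31.6, 154.8]
orientation: [3.14, -0.001, 1.123]
contact_force: [-0.4, 0.6, -2.9]
gripper_width: 48.1
```

>>> drive_tool --deltas '[15.5,10.5,0,-56,15.5,10.5,0,-56,15.5,10.5,0,-56,15.5,10.5,0,-56,15.5,10.5,0,-56,15.5,10.5,0,-56,15.5,10.5,0,-56,15.5,10.5,0,-56,15.5,10.5,0,-56,15.5,10.5,0,-56]'

```text
t: 11.9
tcp_pos: [622.0, 136.5, 153.6]
orientation: [3.142, 0.001, 0.147]
contact_force: [-0.3, 0.2, -1.9]
gripper_width: 48.2
```

Run:
```python
from h import *
im,d,cam=snap('wrist'); s=get_state(); print(s['t'],s['tcp_pos'],s['orientation'],s['gripper_width'],s['contact_force'])
cv2.imwrite('pics/w7.png',im)
```

```text
11.95 [622.17655081 136.52054997 153.82021913] [3.14158536e+00 6.93720208e-04 1.46762812e-01] 47.88913906935647 [-0.08749176  0.00741862 -1.74151292]
```

View pics/w7.png

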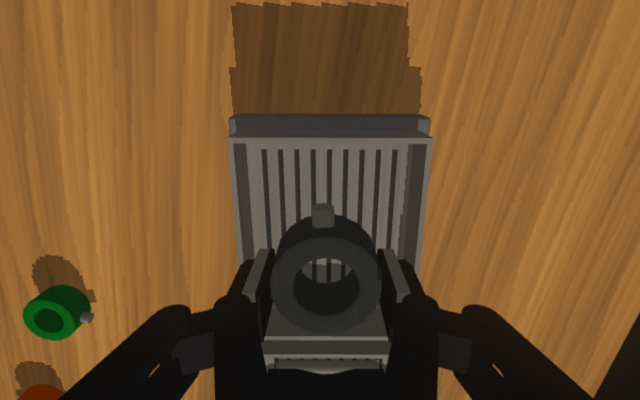

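Collar A is held at (325,285), over the outer half of the wide tray, with its stub towards +y. Lowering and releasing.

>>> drive_tool --deltas '[0.1,0,-4,0,0.1,0,-7.5,0,0.1,0,-9.5,0,0.1,0,-10.5,0,0.1,0,-11,0,0.1,0,-11.2,0,0.1,0,-11.2,0,0.1,0,-11.2,0]'

```text
t: 12.75
tcp_pos: [624.1, 136.7, 43.3]
orientation: [-3.142, -0.002, 0.145]
contact_force: [-0.6, -0.2, -1.9]
gripper_width: 48.1
```

>>> drive_tool --deltas '[0,0,0,0,0,0,0,0,0,0,0,0,0,0,0,0]' --claw -0.45

```text
t: 13.15
tcp_pos: [623.5, 136.6, 42.5]
orientation: [3.142, -0.0, 0.145]
contact_force: [0.3, -0.0, -0.9]
gripper_width: 62.1
```

>>> drive_tool --deltas '[0,0,2,0,0,0,5,0,0,0,9,0,0,0,11,0,0,0,11,0]'

```text
t: 13.65
tcp_pos: [625.3, 136.9, 155.7]
orientation: [-3.141, -0.005, 0.145]
contact_force: [1.0, -0.1, -0.4]
gripper_width: 61.7
```

Run:
```python
from h import *
im,d,cam=snap('wrist'); s=get_state(); print(s['t'],s['tcp_pos'],s['orientation'],s['gripper_width'],s['contact_force'])
P=cloud(d,cam); a=.15
l=(P[...,:2]-[629,97.4])@np.array([[np.cos(a),-np.sin(a)],[np.sin(a),np.cos(a)]])
m=(np.abs(l[...,0])<62)&(np.abs(l[...,1])<77)&(P[...,2]>54)&(P[...,2]<80)
q=P[m];print(m.sum(),cv2.minEnclosingCircle(l[m].astype(np.float32)),np.percentile(q[:,2],[5,50,95,100]))
im,d,cam=snap('top')
g=im.astype(int); 
# dark ring B in top view
mm=(g.max(2)<75)&(g.max(2)-g.min(2)<16); mm=mm.astype(np.uint8); mm[:,:355]=0;mm[:,392:]=0;mm[:212]=0;mm[:246][246:]=0
n,lb,st,ce=cv2.connectedComponentsWithStats(mm)
for i in range(1,n):
    if st[i,4]>30: print(st[i],ce[i],onplane([ce[i]],20,cam))
```

```text
13.7 [624.30425748 136.76411859 153.83362961] [-3.14154849e+00 -2.87423374e-03  1.45198857e-01] 61.983896383709485 [-0.19031703  0.56673928 -1.08466568]
2281 ((0.9445967674255371, 38.566768646240234), 25.000442504882812) [56.69192971 59.22709569 60.3461751  61.51576244]
[366 222  15  15 111] [372.84684685 229.23423423] [[ 445.57447132 -177.77200205   20.        ]]
[355 362   8  38 175] [357.33142857 385.46857143] [[ -48.73896883 -129.90672435   20.        ]]
```

Collar A is flat in the wide tray. Now to collar B.

>>> drive_tool --deltas '[-17.7,-31.5,-4.3,-53,-17.7,-31.5,-4.3,-53,-17.7,-31.5,-4.3,-53,-17.7,-31.5,-4.3,-53,-17.7,-31.5,-4.3,-53,-17.7,-31.5,-4.3,-53,-17.7,-31.5,-4.3,-53,-17.7,-31.5,-4.3,-53,-17.7,-31.5,-4.3,-53,-17.7,-31.5,-4.3,-53,-17.7,-31.5,-4.3,-53,-17.7,-31.5,-4.3,-53]' --claw -0.7 --newtons 50

```text
t: 14.95
tcp_pos: [447.0, -177.3, 109.3]
orientation: [-3.142, -0.0, -0.778]
contact_force: [-0.3, 0.2, -0.2]
gripper_width: 72.7
```

Run:
```python
from h import *
im,d,cam=snap('wrist'); s=get_state(); print(s['t'],s['tcp_pos'],s['orientation'],s['gripper_width'])
cv2.imwrite('pics/w8.png',im)
P=cloud(d,cam)
m=(P[...,2]>22)&(P[...,2]<30)&(np.hypot(P[...,0]-446,P[...,1]+178)<38)
print(m.sum(),cv2.minEnclosingCircle(P[m][:,:2].astype(np.float32)))
```

```text
15.0 [ 446.95764564 -177.45714231  109.30074171] [-3.14153406e+00 -6.16380367e-05 -7.77998944e-01] 72.57393384753637
2411 ((447.1759033203125, -179.45806884765625), 24.949918746948242)
```

View pics/w8.png

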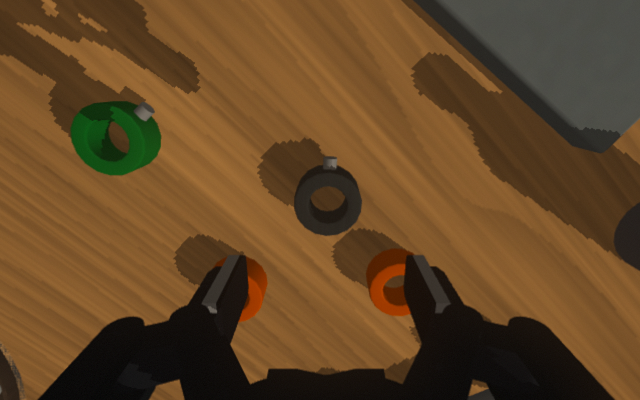

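Collar B is dark, at (328,200), with its stub up in the image along the pads and clear of the jaws. The orange rings at (250,290) and (390,280) lie outside the fingers' footprint.

>>> drive_tool --deltas '[0,-0.2,-4,0,0,-0.2,-7.5,0,0,-0.2,-9.5,0,0,-0.2,-10.3,0,0,-0.2,-10.4,0,0,-0.2,-10.4,0]'

```text
t: 15.6
tcp_pos: [446.9, -180.3, 5.9]
orientation: [-3.141, -0.001, -0.779]
contact_force: [-0.4, 0.3, 0.4]
gripper_width: 72.6
```

>>> drive_tool --deltas '[0,0,0,0,0,0,0,0,0,0,0,0,0,0,0,0,0,0,0,0,0,0,0,0]' --claw 1 --newtons 70

```text
t: 16.2
tcp_pos: [447.1, -180.6, 6.9]
orientation: [-3.141, -0.002, -0.78]
contact_force: [-3.3, 3.0, 22.2]
gripper_width: 48.3
```

>>> drive_tool --deltas '[0,0,1,0,0,0,4,0,0,0,8,0,0,0,13,0,0,0,15,0,0,0,15,0,0,0,15,0]'

```text
t: 16.9
tcp_pos: [446.4, -180.4, 155.8]
orientation: [-3.141, -0.001, -0.78]
contact_force: [0.5, 0.8, -2.6]
gripper_width: 48.5
```

>>> drive_tool --deltas '[18.9,23.8,0,53,18.9,23.8,0,53,18.9,23.8,0,53,18.9,23.8,0,53,18.9,23.8,0,53,18.9,23.8,0,53,18.9,23.8,0,53,18.9,23.8,0,53,18.9,23.8,0,53,18.9,23.8,0,53,18.9,23.8,0,53]'

```text
t: 18.0
tcp_pos: [634.8, 56.6, 155.2]
orientation: [3.142, 0.001, 0.143]
contact_force: [0.0, 0.5, -1.7]
gripper_width: 48.1
```

>>> drive_tool --deltas '[0,0,-4,0,0,0,-7.5,0,0,0,-9.5,0,0,0,-10.5,0,0,0,-11,0,0,0,-11.2,0,0,0,-11.2,0,0,0,-11.2,0]'

```text
t: 18.8
tcp_pos: [636.1, 57.6, 44.3]
orientation: [3.141, -0.002, 0.145]
contact_force: [0.1, 1.0, -1.5]
gripper_width: 47.9
```

Still about 3 mm high, so I'll lower a little more and then release.

>>> drive_tool --deltas '[0,0,-0.1,0,0,0,-0.2,0,0,0,-0.2,0]'

```text
t: 19.1
tcp_pos: [635.4, 57.6, 41.4]
orientation: [3.142, -0.0, 0.145]
contact_force: [-1.1, -0.7, -1.9]
gripper_width: 48.1
```

>>> drive_tool --deltas '[0,0,0,0,0,0,0,0,0,0,0,0,0,0,0,0]' --claw -0.45

```text
t: 19.5
tcp_pos: [635.5, 57.6, 41.4]
orientation: [3.142, -0.0, 0.145]
contact_force: [-0.1, -0.1, 0.0]
gripper_width: 61.9
```

>>> drive_tool --deltas '[0,0,2,0,0,0,5,0,0,0,9,0,0,0,14,0,0,0,16,0,0,0,16,0]'

```text
t: 20.1
tcp_pos: [637.4, 57.7, 205.2]
orientation: [3.141, -0.006, 0.145]
contact_force: [-0.4, 1.1, -0.5]
gripper_width: 62.0
```

Run:
```python
from h import *
im,d,cam=snap('wrist'); s=get_state(); print(s['t'],s['tcp_pos'],s['orientation'],s['gripper_width'],s['contact_force'])
def rep(im,d,cam):
    P=cloud(d,cam); a=.15
    l=(P[...,:2]-[629,97.4])@np.array([[np.cos(a),-np.sin(a)],[np.sin(a),np.cos(a)]])
    for lo,hi in((3,77),(-77,3)):
        m=(np.abs(l[...,0])<60)&(l[...,1]>lo)&(l[...,1]<hi)&(P[...,2]>55)&(P[...,2]<80)
        if m.sum()>10:print(m.sum(),cv2.minEnclosingCircle(l[m].astype(np.float32)),np.percentile(P[m][:,2],[5,50,95]))
rep(im,d,cam); im,d,cam=snap('side'); rep(im,d,cam)
im,d,cam=snap('top'); P=cloud(d,cam)
# black pad
g=im.max(2); mm=((g<45)&(P[...,2]>120)&(P[...,2]<160)).astype(np.uint8)
n,lb,st,ce=cv2.connectedComponentsWithStats(mm)
for i in range(1,n):
    if st[i,4]>20: print(st[i],ce[i],onplane([ce[i]],141,cam),P[lb==i].mean(0))
cv2.imwrite('pics/t9.png',cv2.resize(im[110:260,180:480],None,fx=2.6,fy=2.6,interpolation=cv2.INTER_CUBIC))
```

```text
20.15 [636.24914481  57.64836891 202.93630416] [ 3.14126044e+00 -3.06049688e-03  1.45160763e-01] 61.83433094201964 [-1.14568163  0.0439727  -0.37489937]
2052 ((1.2178623676300049, 38.33340835571289), 24.845048904418945) [57.82316322 59.28536983 60.54283857]
1620 ((0.6126452684402466, -39.978302001953125), 24.988798141479492) [57.43557417 59.24799588 60.4409521 ]
141 ((0.9011420011520386, 37.50358581542969), 26.987102508544922) [56.02438127 60.18290276 63.37599958]
144 ((8.166200637817383, -51.299930572509766), 37.51990509033203) [55.4374025  59.91495598 63.1839261 ]
[391 168  11  10  83] [396.12048193 172.73493976] [[ 609.14970186 -234.78824063  141.        ]] [ 609.13400628 -234.76438923  141.15477448]
[532 280   8   7  40] [535.325 282.575] [[ 280.98109046 -655.30303638  141.        ]] [ 281.36209827 -652.12083508  147.87776266]
[525 323  10   8  44] [529.59090909 326.56818182] [[ 150.33757388 -635.23065506  141.        ]] [ 151.25331035 -632.48298221  147.11502575]
```

View pics/t9.png

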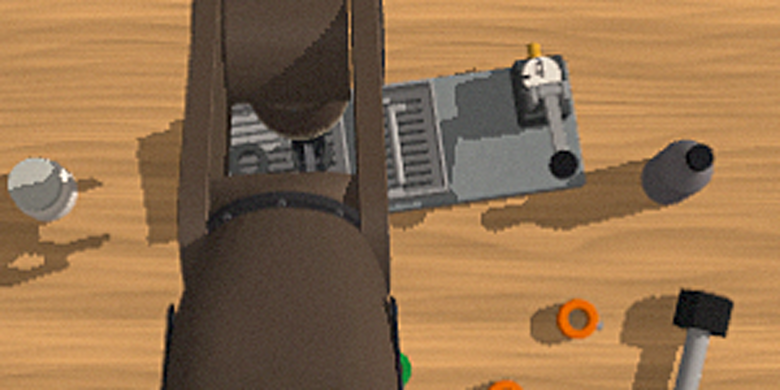

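Both collars are flat, at local (1,38) and (1,-40), and the pin is visible in the narrow tray. The pad, black dot at (564,163) in the crop, is at about (609,-236). Moving above it with the fingers shut.

>>> drive_tool --deltas '[-2.7,-29.3,-3,0,-2.7,-29.3,-3,0,-2.7,-29.3,-3,0,-2.7,-29.3,-3,0,-2.7,-29.3,-3,0,-2.7,-29.3,-3,0,-2.7,-29.3,-3,0,-2.7,-29.3,-3,0,-2.7,-29.3,-3,0,-2.7,-29.3,-3,0]' --claw 1 --newtons 40

```text
t: 21.25
tcp_pos: [608.4, -234.0, 170.9]
orientation: [-3.141, 0.001, 0.147]
contact_force: [0.7, 0.1, 0.3]
gripper_width: 0.0
```

Run:
```python
from h import *
im,d,cam=snap('wrist'); s=get_state(); print(s['t'],s['tcp_pos'],s['orientation'],s['gripper_width'],s['contact_force'])
P=cloud(d,cam); m=(np.abs(P[...,2]-141)<6)&(np.hypot(P[...,0]-609,P[...,1]+236)<25)&(im.max(2)<70)
print(m.sum(), P[m].mean(0) if m.sum() else '', P[m].min(0), P[m].max(0)) 
im,d,cam=snap('side');P=cloud(d,cam); m=(np.abs(P[...,2]-141)<6)&(np.hypot(P[...,0]-609,P[...,1]+236)<25)
print(m.sum(), P[m].mean(0) if m.sum() else '')
```

```text
21.3 [ 608.56722444 -234.04409366  171.11990374] [-3.14127484e+00  3.29079462e-04  1.46722631e-01] -0.2732618814197578 [ 0.76170759 -0.21354385 -0.14481642]
1948 [ 610.28353052 -232.3447439   139.90543095] [ 593.63043255 -247.62215261  135.03562699] [ 627.69273951 -219.92428385  144.68476012]
134 [ 609.47703253 -238.37863808  140.68236318]
```

>>> drive_tool --deltas '[0.1,-0.15,-1.5,0,0.1,-0.15,-2.6,0,0.1,-0.15,-3,0,0.1,-0.15,-3.4,0,0.1,-0.15,-3.8,0,0.1,-0.15,-4.2,0,0.1,-0.15,-4.4,0,0.1,-0.15,-4.4,0,0.1,-0.15,-4.4,0]'

```text
t: 22.25
tcp_pos: [608.8, -236.9, 127.4]
orientation: [-3.141, 0.001, 0.145]
contact_force: [-6.1, 0.3, 8.7]
gripper_width: 0.2
```

>>> drive_tool --deltas '[0,0,-0.2,0,0,0,-0.4,0,0,0,-0.6,0,0,0,-0.6,0,0,0,-0.6,0,0,0,-0.6,0,0,0,-0.6,0]'

```text
t: 22.95
tcp_pos: [608.7, -237.0, 121.5]
orientation: [-3.141, 0.001, 0.145]
contact_force: [-7.0, -0.2, 10.2]
gripper_width: -0.0
```

Run:
```python
from h import *
im,d,cam=snap('wrist'); s=get_state(); print(s['t'],s['tcp_pos'],s['contact_force'])
P=cloud(d,cam); a=.15
l=(P[...,:2]-[651.05,-48.9])@np.array([[np.cos(a),-np.sin(a)],[np.sin(a),np.cos(a)]])
m=(l[...,0]<-55)&(l[...,0]>-90)&(np.abs(l[...,1]+180)<20)&(np.abs(P[...,2]-121)<14)&(im.max(2)<60)
print(m.sum(),np.percentile(P[m][:,2],[10,50,90]) if m.sum() else '')
w=im
im,d,cam=snap('side'); 
a=cv2.resize(im[170:260,370:460],(400,400),interpolation=cv2.INTER_CUBIC); cv2.imwrite('pics/z.png',np.hstack([w[:, 120:520],a]))
```

```text
23.0 [ 608.73549626 -236.96977744  121.53314246] [-5.36885374 -1.68538755  8.92141998]
1847 [115.07653864 120.86464016 130.55043625]
```

View pics/z.png

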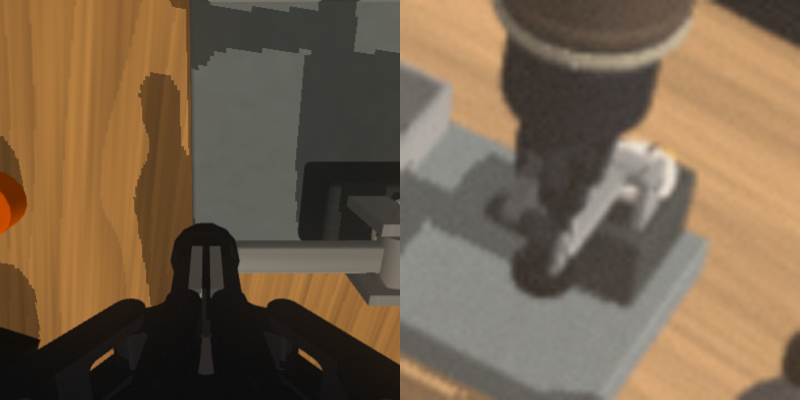

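The fingertips are centred on the pad, the tip height is 121.5 mm against 121 for half, and the force is about 9–10 N against 10. Handing in.

```bash
python3 -c "
from plant import *
print(finish_job())"
```

```text
the job is handed in; nothing more can be done
None
```

The job is handed in at about 23 s of the 72 s allowed: both dark collars are in the wide tray, the pin is in the narrow tray, and the fingertips are holding the air lever at about half travel.

- **Collars:** both lie flat, tops at about 60 mm over the 34 mm tray floor and centres about 78 mm apart, so neither touches the other.
- **Pin:** it lies flat (top at 46 mm) and fully inside the narrow tray.
- **Lever:** the fingertips are at 121.5 mm (half is 121 mm) with 9–10 N upward force (10 N expected). I lowered onto it in small steps and it never came near the stop. I did not read the dial needle.
- **Left alone:** I did not touch the dumbbell, bottle, jar, or the green and orange rings.

Some readings disagreed:
- The gripper width read about 2 mm less than the true sizes (9–10 mm on the 12 mm pin, 48 mm on the 50 mm collars).
- While gripping on the table there were upward forces of up to 32 N from the fingertips touching it, during the second pin grasp.
- While I held the lever there was also a sideways force of about 5–7 N along x.

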